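View a culture dish through a hand magnifier at its focus mark

TASK

Get the culture dish on the light base ready for viewing: first turn the brightness knob until its white pointer stands at the green mark on its scale and let go of it, then take up the hand magnifier and hold its lens level, centred above the dish, at the height of the red line on the post's collar. Finish while still holding it there, steady in mid-air, with the magnifier clear of the dish and the stand; leave the dish, the collar and the other things on the bench as they are.

Things in the scene. Friction and masses are not known exactly. Their poses are not given: they have to be found in the camera images.
- light_base: White-sided light base, fixed, 150 mm deep (x) by 200 mm wide (y), grey deck 45 mm above the bench. Origin: centre of its underside; x to its back, z up. On the deck: a bright square 98 mm window (left), the black dial with the brightness knob (right), and at the back left corner an upright steel post, 13 mm thick, top 236 mm above the bench, axis at x +56, y +82 mm, with the focus collar.
- brightness_knob (a joint): Angle of the brightness knob: 0 at the first tick of its scale, grows clockwise seen from above, end stop at 4.71. The scale's 11 ticks are 0.471 apart. The pointer stands at the green mark (seventh tick) at 2.83. Turns freely against light friction (0.03 N m) and stays where it is left.
- knob_top (a point): Middle of the knob's top face, on its axis, 27 mm above the deck (72 mm above the bench), at x -8, y -62 mm from the light base's origin; its x axis runs along the bar toward the white pointer, z up. The black knob is a bar 38 mm long and 11 mm wide, to be pinched across its width, 20 mm high on a round skirt 39 mm across (skirt top 7 mm above the deck: keep fingertips above it).
- dial_mark (a point): Middle of the green mark on the dial, on the deck, 27.5 mm from the knob's axis; the other ticks are white.
- culture_dish: Round clear culture dish with lid, 60 mm across, 15 mm high, standing loose on the bright window within about 12 mm of the window's centre. Origin: centre of its underside (on the deck); z up.
- focus_mark (a point): Centre of the focus collar on the post's axis, at the height of the red line round it: the height at which the middle of the lens must be held. Aluminium collar, 27 mm across, 14 mm high, with a black thumb screw at its back reaching 31 mm from the axis; clamped at a different height each time (about 135 to 195 mm above the bench).
- magnifier: Hand magnifier lying flat, loose, before the light base, about 0.1 kg, 177 mm long. Origin: under the lens centre, on the underside; x points away from the handle, z up. Steel rim 72 mm across, 16 mm high, clear lens. Handle along -x, 55 to 141 mm from the origin: blue, flat sided, 19 mm wide (y), 16 mm high, underside level with the rim's. Balance point about 55 mm toward the handle.
- lens_centre (a point): Middle of the lens, 8 mm above the magnifier's underside, same axes as the magnifier; its z axis must be upright when level.
- handle_grip (a point): Middle of the handle's near part, 92 mm from the lens centre, 8 mm above the underside: a good place to grip it, fingers closing across y. Same axes as the magnifier.
- microscope: Large cream inverted microscope, fixed, left of the light base, between the arm's starting pose and the work: keep clear. Black stage at 0.20 m height from x -55 to +240, y -131 to +131 mm; eyepieces and their head from x -299 to -185, y -63 to +62 mm, 0.29 to 0.42 m high; top of its pillar over 0.5 m above the bench. Origin: near its middle on the bench; axes as the world's.
- marker: Red and white marker pen lying loose on the bench at the right, 135 mm long, 16 mm thick. Bystander. Origin: centre of its underside.
- vial: Small clear upright vial with white cap, 25 mm across, 56 mm high, loose, right of the light base. Bystander. Origin: centre of its underside.
- tissue_pack: Flat white and blue packet of lens tissue, 75 x 100 mm, 11 mm thick, loose, right of the magnifier. Bystander. Origin: centre of its underside.
Things that resemble listed ones, but are neither listed nor needed, are in the scene too. Leave any orange or turquoise look-alike of the culture_dish alone.

How it is judged:
On the way, in this order (a step that is already met when the one before it is completed fails the run):
1. the knob's pointer stands at the green mark and the knob has been let go (value of joint brightness_knob between 2.697 and 2.957 rad and contact force between the fingers and brightness_knob below 0.1 N), for 0.2 s.
2. the magnifier is lifted off the bench in the fingers (height (world z) of lens_centre above 0.05 m and contact force between the fingers and magnifier above 1 N), for 0.2 s.
At the end, for the whole second after the job is handed in: The fingers hold the magnifier still in mid-air, touching neither dish nor stand, its lens within 7 mm of the red line's height and 12 mm of the dish's centre, level within 0.1 rad; the knob's pointer is within 0.13 rad (a quarter division) of the green mark (value of joint brightness_knob between 2.697 and 2.957 rad and z of lens_centre in the frame of focus_mark between -0.007 and 0.007 m and horizontal distance between lens_centre and culture_dish below 0.012 m and angle between lens_centre's own z axis and vertical below 0.1 rad and contact force between the fingers and magnifier above 1 N and contact force between magnifier and light_base below 0.1 N and contact force between magnifier and culture_dish below 0.1 N and linear speed of magnifier below 0.02 m/s and angular speed of magnifier below 0.15 rad/s); the arm keeps its last pose, push and grip.
It fails at once if the dish is shifted by more than 6 mm (distance of culture_dish from where it was at the start of the episode above 0.006 m).
It fails at once if the collar is shifted by more than 4 mm (distance of focus_mark from where it was at the start of the episode above 0.004 m).
It fails at once if the magnifier knocks against the stand or the dish (over 2 N) (contact force between magnifier and light_base above 2 N or contact force between magnifier and culture_dish above 2 N).
It fails at once if the marker, the vial or the tissue packet is shifted by more than 20 mm (distance of any of marker, vial, tissue_pack from where it was at the start of the episode above 0.02 m).
It also fails if it takes over 54 s, if anything falls off the work surface, if the arm or the gripper's body presses on something with over 40 N, if the wrist force passes 120 N, or if a joint passes its speed limit or range.

ROBOT

A 7-joint arm with a two-finger parallel gripper is mounted at the origin on a cart in front of the work surface, level with it; the furniture and walls round the work are solid. World frame = base frame: x ahead of the robot, y to its left, z up, the work surface at z = 0. Lengths are in m, angles in rad, forces in N, time in s.
With the tool pointing down it reaches from about 0.4 to 0.9 m from the base axis. Payload 5.5 kg.
Tool frame: the origin (TCP) lies at the very end of the fingers, on their centre line; the grasp point (between the pads) lies 19 mm behind it (ctrl.grip_point_offset is the y of the grasp point in the tool frame, in m); y points along the fingers, z is the direction in which the jaws open and shut, and the axes are right-handed (so a half turn about y gives the same grasp; the last joint's range is limited). The gripper opens to 92 mm and grips with 3 to 60 N. Pads are 19 mm wide; open, the fingers measure 130 mm over their backs; the gripper's body (75 mm by 190 mm) begins 47 mm behind the grasp point.
Start: joints at [-0.877, 0.501, -0.427, 1.55, 0.221, 1.138, -0.21], TCP at [0.271, 0.591, 0.227] pointing down, gripper open.
Joint ranges: [-2.88, 2.88], [-0.31, 2.03], [-1.54, 1.56], [0.2, 2.42], [-1.41, 4.55], [0.19, 2.02], [-2.57, 2.57]. Speed limits (rad/s): [2.57, 2.57, 3.14, 3.14, 3.14, 3.14, 3.14].

INTERFACE

Orientations are given as a unit quaternion [w, x, y, z].
In Python, from station import telemetry, optics, workorder, ctrl gives the robot as it stands.
- The arm moves only by the shell command python3 -m inch 'ROWS' [OPENING]. ROWS is JSON, a list that holds one entry, the list of rows, each a list of 4 numbers: the shift along the world's x, y, z in units of 0.1 m (1.0 is 0.1 m), then the turn about the world's z in units of 360 degrees (1.0 is 360 degrees). In form: [[[dx, dy, dz, roll], ...]]. A call has 1 to 20 rows; each row shifts and turns the pose as measured when the row begins; what a row does not reach is not made up. A row lasts 1/10 s, in which the tool goes at most 50 mm and 8.59 degrees, less where a joint would pass 70% of its speed; a pose out of reach is approached as far as the arm can. A call with a number of a shift or a turn outside -1 to 1 is refused whole. A call with a gripper value outside its range is refused whole. OPENING is the opening, from -1 (shut) to 1 (fully open), set as the call begins (- or left out, the last holds). The fingers move at their own pace and stop on an object; the grip force is fixed at half the most. Time passes only in rows, so rows that do not move let the fingers close. It gives the time, the measured TCP pose, the force and the opening at its end, in the units of the state.
- telemetry.state(): the state, without advancing time (a new reading comes with each control period).
- optics.get_image(name): name is "scene" or "side" or "wrist"; returns a dict with "color" (420x560x3 uint8, red, green, blue), "depth" (420x560 float32, m along the optical axis (not along the pixel's ray), 0 where there is no reading), "fov_y" (degrees; the focal length in pixels is half the picture's height over the tangent of half this angle, whatever the lens; pixels are square), "cx", "cy" (the principal point, pixels), "k1" (the pictures are not rectified: a ray, as slopes to the right and down, at radius r is drawn at 1 + k1 r^2 times it, then the intrinsics apply), "view" (4x4, takes a point from world to camera coordinates); the wrist camera has in their place "hand_eye" (4x4, takes a point from camera to tool coordinates, whose origin is the TCP and whose axes are the tool frame's). Camera axes: x right, y up, looking along -z (the intrinsics and any distortion apply to the point x, -y, -z); pixel columns grow to the right and rows downward; lengths in m; the calibration is good to about 2 mm. A picture is of the moment at which its call begins: read the wrist's pose just before it.
- workorder.finish_job(): hands the job in, once; it reports no verdict.
The state is a dict: "t": time; "joints": joint angles; "joint_velocities": joint speeds; "effort": joint torques, N m; "eef_pos": TCP position; "tool_rot": TCP orientation; "ft_force": force on the tool from outside, world axes, zero at the start; "ft_torque": the same for the moment, N m; "width": finger opening in m.
Only numpy, scipy, OpenCV 4.12 (cv2) and the standard library are available. Lean on these libraries where they do the work, as an engineer would, in place of code of your own. Each camera call takes 0.05 s, during which the arm holds its last target. There are 200 camera calls.

## Working session

There is one attempt and no reset: what is moved stays moved. The work goes in short steps, Python scripts to look and compute and a shell command to move; the robot and the scene stay as the last step left them, time stands still between calls to the robot, and variables do not carry over. Pictures are saved under pics/ and viewed, about 8 in all and at most 12, crops included, and the job is handed in when it is done.

```bash
ls; mkdir -p pics; cat > h.py <<'E'
import numpy as np, cv2, json
from station import telemetry, optics, workorder, ctrl
from scipy.spatial.transform import Rotation as R
def T_tool(s):
    q=s["tool_rot"]; T=np.eye(4); T[:3,:3]=R.from_quat([q[1],q[2],q[3],q[0]]).as_matrix(); T[:3,3]=s["eef_pos"]; return T
def grab(name,fn=None):
    s=telemetry.state(); im=optics.get_image(name)
    im["c2w"]=T_tool(s)@np.array(im["hand_eye"]) if name=="wrist" else np.linalg.inv(np.array(im["view"]))
    im["f"]=im["color"].shape[0]/2/np.tan(np.radians(im["fov_y"])/2)
    if fn: cv2.imwrite("pics/"+fn,im["color"][:,:,::-1])
    np.save("/tmp/%s.npy"%(fn or name),im,allow_pickle=True); return im
def load(fn): return np.load("/tmp/%s.npy"%fn,allow_pickle=True).item()
def ray(im,u,v):
    K=np.array([[im["f"],0,im["cx"]],[0,im["f"],im["cy"]],[0,0,1]])
    p=cv2.undistortPoints(np.array([[[u,v]]],float),K,np.array([im["k1"],0,0,0.]))[0,0]
    d=im["c2w"][:3,:3]@np.array([p[0],-p[1],-1]); return im["c2w"][:3,3],d
def onz(im,u,v,z):
    o,d=ray(im,u,v); return o+d*(z-o[2])/d[2]
def proj(im,P):
    p=np.linalg.inv(im["c2w"])@np.append(P,1); x,y=p[0]/-p[2],-p[1]/-p[2]; k=1+im["k1"]*(x*x+y*y)
    return np.array([im["cx"]+im["f"]*k*x,im["cy"]+im["f"]*k*y])
def tri(a,b):
    (o,d),(p,e)=a,b; t=np.linalg.lstsq(np.c_[d,-e],p-o,rcond=None)[0]
    A=o+d*t[0];B=p+e*t[1]; return (A+B)/2,np.linalg.norm(A-B)
E
python3 - <<'E'
from h import *
print(telemetry.state())
for n in("scene","side"):
    i=grab(n,n+"0.png"); print(n,i["fov_y"],i["cx"],i["cy"],i["k1"],i["c2w"].round(3).tolist())
print(ctrl.grip_point_offset)
a=[cv2.resize(cv2.imread("pics/%s0.png"%n),(800,600)) for n in("scene","side")]
E
```

```text
pics
{'t': 0.0, 'joints': array([-0.87680903,  0.50186649, -0.4267603 ,  1.55142804,  0.22084406,
        1.13828747, -0.2102744 ]), 'joint_velocities': array([-0.00160138, -0.00071649, -0.00133251, -0.00017675, -0.00048071,
        0.00059066, -0.00131924]), 'effort': array([-8.74806628e-04, -5.66592479e+01, -5.81635773e+00, -2.79113978e+01,
       -6.85500051e-02,  3.09212180e-02,  1.94299705e-04]), 'eef_pos': array([0.27121447, 0.58995953, 0.22567307]), 'tool_rot': array([-0.69010811,  0.69143584, -0.1512614 ,  0.15095453]), 'ft_force': array([ 0.1171852 , -0.27579062,  0.80585426]), 'ft_torque': array([-0.0332127 ,  0.00919035, -0.02352564]), 'width': 0.0913584217407727}
scene 48.4076575866775 278.6387227325056 201.40021998766488 -0.11160750639921321 [[0.464, 0.361, -0.809, -0.527], [-0.886, 0.174, -0.43, -0.734], [-0.014, 0.916, 0.4, 0.665], [0.0, 0.0, 0.0, 1.0]]
side 51.60251039715008 270.99262196032976 210.39824010205746 -0.03589792495177874 [[0.355, -0.581, 0.733, 1.517], [0.935, 0.217, -0.281, -0.503], [0.004, 0.785, 0.62, 0.906], [0.0, 0.0, 0.0, 1.0]]
-0.0188
```

View pics/scene0.png

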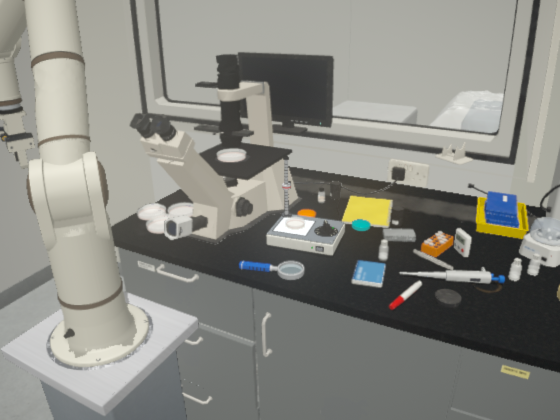

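View pics/side0.png

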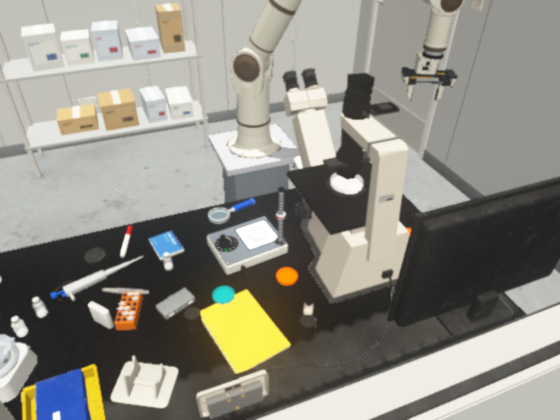

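Scene view: light base about (306,232), the dish on its window (296,224), knob (324,230), post and collar (287,185), magnifier lens (291,270) with its blue handle (256,267). Look-alikes are orange (307,213) and turquoise (361,225), both off the base. The dish to use is the clear one on the window. White dishes at (152,212), (183,212) and (231,155) also aren't on the base. Next: coarse positions and a close crop.

```bash
python3 - <<'E'
from h import *
s=load("scene0.png"); d=load("side0.png")
for n,u,v,z in [("lens",291,270,.012),("handle far",242,266,.012),("handle near",270,267,.012),("dish",296,224,.055),("knob",325,229,.07),("baseL",269,240,.045),("baseR",329,250,.045),("pack",369,273,.01),("vial",383,250,.03),("marker",406,295,.008),("microscope eyep",153,128,.4),("stage corner",280,152,.2)]: print(n,onz(s,u,v,z).round(3))
for n,u,v,z in [("lens",219,215,.012),("handle far",254,203,.012),("dish",258,234,.055),("knob",227,243,.07)]: print(n,onz(d,u,v,z).round(3))
print(tri(ray(s,286,184),ray(d,281,214)))
A=cv2.resize(s["color"][160:290,230:400],(0,0),fx=4.7,fy=4.7,interpolation=cv2.INTER_CUBIC)
cv2.imwrite("pics/c1.png",A[:600,:,::-1])
A=cv2.resize(d["color"][170:290,190:330],(0,0),fx=5,fy=5,interpolation=cv2.INTER_CUBIC)
cv2.imwrite("pics/c2.png",A[:600,:,::-1])
E
```

```text
lens [ 0.41  -0.27   0.012]
handle far [ 0.37  -0.144  0.012]
handle near [ 0.399 -0.213  0.012]
dish [ 0.582 -0.202  0.055]
knob [ 0.562 -0.301  0.07 ]
baseL [ 0.476 -0.169  0.045]
baseR [ 0.498 -0.34   0.045]
pack [ 0.488 -0.457  0.01 ]
vial [ 0.587 -0.464  0.03 ]
marker [ 0.435 -0.567  0.008]
microscope eyep [0.256 0.004 0.4  ]
stage corner [ 0.775 -0.05   0.2  ]
lens [ 0.424 -0.266  0.012]
handle far [ 0.403 -0.138  0.012]
dish [ 0.603 -0.193  0.055]
knob [ 0.625 -0.294  0.07 ]
(array([ 0.64509429, -0.13815499,  0.14746629]), np.float64(0.0013003546886737438))
```

View pics/c1.png

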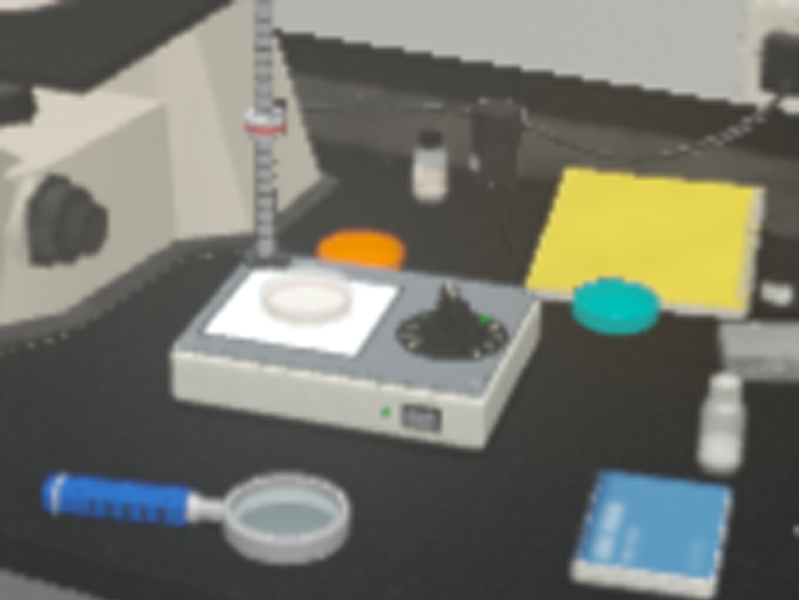

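View pics/c2.png

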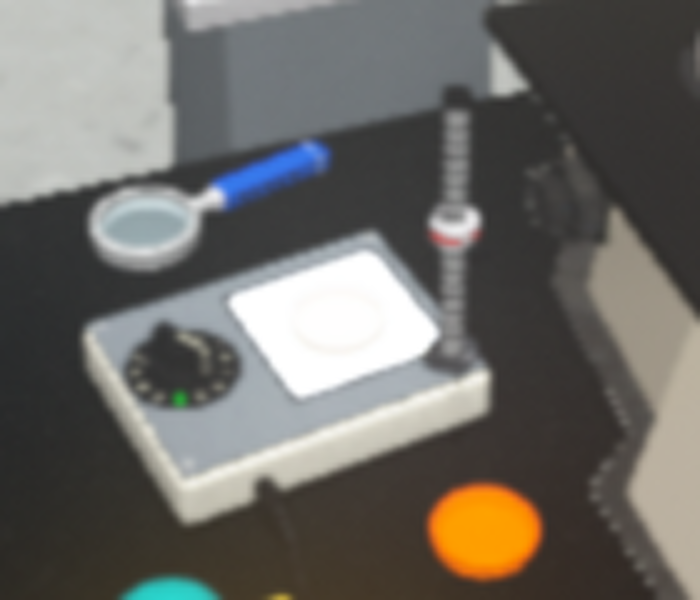

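The scene crop confirms the pale, clear dish on the window (crop 306,298). The knob pointer points at the far side, with the green mark at its right rear (485,320). The side crop shows the same, with the collar and its red line at (455,235) and the green mark at (180,399). I'll place the microscope from depth before crossing it.

```bash
cat >> h.py <<'E'
def cloud(im):
    h,w=im["depth"].shape; K=np.array([[im["f"],0,im["cx"]],[0,im["f"],im["cy"]],[0,0,1]])
    vu=np.mgrid[0:h,0:w].astype(float); p=cv2.undistortPoints(np.stack([vu[1],vu[0]],-1).reshape(-1,1,2),K,np.array([im["k1"],0,0,0.])).reshape(h,w,2)
    z=im["depth"]; C=np.stack([p[...,0]*z,-p[...,1]*z,-z],-1)
    W=C@im["c2w"][:3,:3].T+im["c2w"][:3,3]; W[z==0]=np.nan; return W
E
python3 - <<'E'
from h import *
for n in("scene0.png","side0.png"):
    W=cloud(load(n)); x,y,z=W[...,0],W[...,1],W[...,2]
    box=(x>.15)&(x<.95)&(y>-.2)&(y<.4)
    for a,b in((.19,.205),(.28,.34),(.34,.43),(.45,.6),(.6,.8)):
        m=box&(z>a)&(z<b)
        if m.sum()>20: print(n,a,b,m.sum(),np.nanpercentile(W[m],[1,50,99],axis=0).round(3).tolist())
E
```

```text
scene0.png 0.19 0.205 1502 [[0.413, -0.138, 0.191], [0.616, -0.014, 0.203], [0.826, 0.181, 0.205]]
scene0.png 0.28 0.34 1984 [[0.321, -0.014, 0.28], [0.619, 0.04, 0.308], [0.834, 0.176, 0.339]]
scene0.png 0.34 0.43 2548 [[0.277, -0.007, 0.341], [0.617, 0.033, 0.387], [0.824, 0.121, 0.428]]
scene0.png 0.45 0.6 554 [[0.615, 0.021, 0.451], [0.629, 0.039, 0.487], [0.673, 0.081, 0.519]]
scene0.png 0.6 0.8 602 [[0.151, 0.083, 0.635], [0.189, 0.36, 0.671], [0.238, 0.399, 0.698]]
side0.png 0.19 0.205 3911 [[0.484, -0.077, 0.191], [0.702, -0.004, 0.201], [0.854, 0.179, 0.205]]
side0.png 0.28 0.34 2339 [[0.343, -0.016, 0.281], [0.666, 0.039, 0.308], [0.85, 0.11, 0.339]]
side0.png 0.34 0.43 3926 [[0.302, -0.004, 0.341], [0.726, 0.042, 0.397], [0.836, 0.132, 0.429]]
side0.png 0.45 0.6 885 [[0.627, 0.023, 0.451], [0.669, 0.043, 0.492], [0.684, 0.084, 0.517]]
```

```bash
python3 -m inch '[[[0,0,0.5,0],[0,0,0.5,0],[0,0,0.5,0],[0,0,0.5,0],[0,0,0.5,0],[0,0,0.5,0],[0,0,0.5,0]]]' 1
```

```text
t: 0.8
eef_pos: [0.2687, 0.5804, 0.5695]
tool_rot: [-0.681, 0.7, -0.153, 0.149]
ft_force: [0.1, 0.5, 0.6]
width: 0.0919
```

```bash
python3 -m inch '[[[0.08,-0.48,0,0],[0.08,-0.48,0,0],[0.08,-0.48,0,0],[0.08,-0.48,0,0],[0.08,-0.48,0,0],[0.08,-0.48,0,0],[0.08,-0.48,0,0],[0.08,-0.48,0,0],[0.08,-0.48,0,0],[0.08,-0.48,0,0],[0.08,-0.48,0,0],[0.08,-0.48,0,0],[0.08,-0.48,0,0],[0.08,-0.48,0,0],[0.08,-0.48,0,0],[0.08,-0.48,0,0]]]'
```

```text
t: 2.4
eef_pos: [0.3905, -0.1975, 0.5718]
tool_rot: [-0.688, 0.695, -0.151, 0.143]
ft_force: [1.1, 0.2, -0.4]
width: 0.0919
```

```bash
python3 -m inch '[[[0.25,-0.22,-0.3,0],[0.25,-0.22,-0.3,0],[0.25,-0.22,-0.3,0],[0.1,-0.1,-0.3,0],[0,0,-0.3,0],[0,0,0,0],[0,0,0,0]]]'; python3 - <<'E'
from h import *
i=grab("wrist","w1.png"); print(i["c2w"].round(3).tolist(),i["f"],i["k1"]); print(telemetry.state()["eef_pos"],T_tool(telemetry.state()).round(3).tolist())
E
```

```text
t: 3.1
eef_pos: [0.4748, -0.285, 0.4149]
tool_rot: [-0.686, 0.695, -0.157, 0.147]
ft_force: [0.2, 0.3, 0.2]
width: 0.0921
[[0.419, -0.881, -0.219, 0.415], [0.908, 0.403, 0.118, -0.255], [-0.015, -0.248, 0.969, 0.574], [0.0, 0.0, 0.0, 1.0]] 321.02539556348046 -0.07318458313689394
[ 0.47476236 -0.28477428  0.4149271 ] [[0.908, -0.016, 0.419, 0.475], [-0.419, -0.01, 0.908, -0.285], [-0.011, -1.0, -0.016, 0.415], [0.0, 0.0, 0.0, 1.0]]
```

View pics/w1.png

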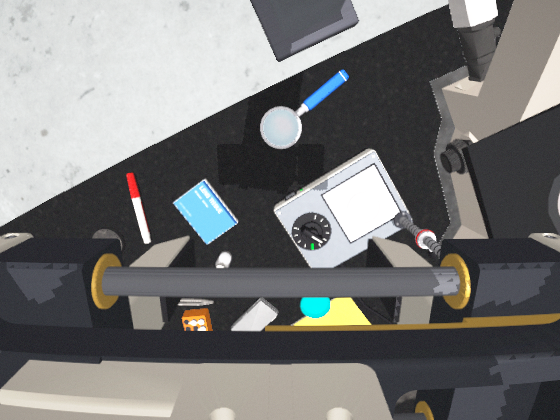

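Wrist view: dial centre (311,230), green mark (312,247), window (363,203), post foot and collar (402,218)–(425,238), lens (281,127), handle (325,90), tissue (205,212), marker (138,208), vial (223,260).

```bash
python3 - <<'E'
from h import *
i=load("w1.png")
for n,u,v,z in(("dial",311,230,.045),("green",312,247,.045),("window",363,203,.045),("post foot",402,218,.045),("lens",281,127,.016),("h near",302,109,.016),("h far",346,73,.016),("cl",205,212,.011),("vial",223,260,.056)): print(n,onz(i,u,v,z).round(4))
c=i["color"][150:290,250:440]; cv2.imwrite("pics/c3.png",cv2.resize(c,(0,0),fx=4.2,fy=4.2,interpolation=cv2.INTER_CUBIC)[:,:,::-1])
E
```

```text
dial [ 0.5952 -0.2887  0.045 ]
green [ 0.6248 -0.2996  0.045 ]
window [ 0.5877 -0.1891  0.045 ]
post foot [ 0.6408 -0.1369  0.045 ]
lens [ 0.4155 -0.2636  0.016 ]
h near [ 0.4033 -0.2192  0.016 ]
h far [ 0.3807 -0.1299  0.016 ]
cl [ 0.4945 -0.4537  0.011 ]
vial [ 0.5785 -0.4503  0.056 ]
```

```bash
python3 -m inch '[[[0.1,0,-0.35,0],[0.1,0,-0.35,0],[0.1,0,-0.3,0],[0,0,0,0],[0,0,0,0]]]'; python3 - <<'E'
from h import *
i=grab("wrist","w2.png"); 
c=i["color"][100:300,220:500]; cv2.imwrite("pics/c4.png",cv2.resize(c,(0,0),fx=2.85,fy=2.85,interpolation=cv2.INTER_CUBIC)[:,:,::-1])
E
```

```text
t: 3.65
eef_pos: [0.5103, -0.2858, 0.325]
tool_rot: [-0.686, 0.696, -0.149, 0.153]
ft_force: [-0.3, 0.2, -0.0]
width: 0.0917
```

View pics/c4.png

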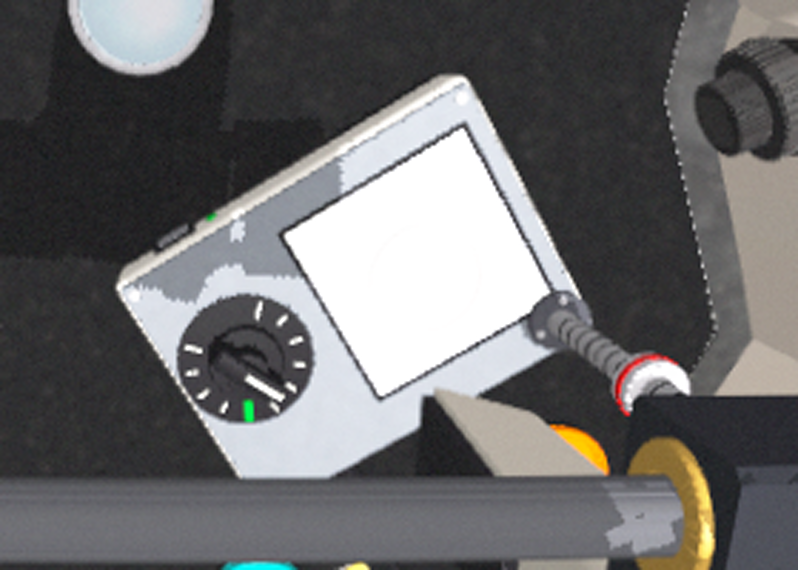

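Close view: the dial has 11 ticks and green is the 7th. The white pointer, (248,375)–(283,398) in the crop, stands about a tick short of it and needs a clockwise turn. The dish shows only as a faint arc near (425,272). Red line at (625,375), post foot (557,318).

```bash
python3 - <<'E'
from h import *
i=load("w2.png"); c=i["color"]; hsv=cv2.cvtColor(c,cv2.COLOR_RGB2HSV)
def cu(x,y): return 220+x/2.85,100+y/2.85
roi=np.zeros(c.shape[:2],np.uint8); cv2.circle(roi,tuple(int(k) for k in cu(245,358)),26,1,-1)
g=cv2.inRange(hsv,(45,120,60),(75,255,255))*roi; y,x=np.nonzero(g); G=onz(i,x.mean(),y.mean(),.045)
dark=cv2.inRange(hsv,(0,0,0),(180,255,110))*roi
cn=max(cv2.findContours(dark,cv2.RETR_EXTERNAL,cv2.CHAIN_APPROX_NONE)[0],key=cv2.contourArea)
P=np.array([onz(i,*p[0],.045)[:2] for p in cv2.convexHull(cn)]).astype(np.float32); C,r=cv2.minEnclosingCircle(P)
print("green",G,"dial",C,r,"dist g",np.linalg.norm(G[:2]-C))
# white strokes in dial
w=cv2.inRange(hsv,(0,0,150),(180,70,255))*roi; n,l,s,ct=cv2.connectedComponentsWithStats(w)
for k in range(1,n):
    if s[k,4]>=4 :
        yx=np.argwhere(l==k)[:,::-1].astype(np.float32); 
        Q=onz(i,*ct[k],.045)[:2]-C; Q2=np.array([onz(i,*p,.072)[:2] for p in yx]); m=Q2.mean(0); e=np.linalg.svd(Q2-m,full_matrices=False)[2][0]
        print(s[k,4],ct[k].round(1),"ang45",np.degrees(np.arctan2(Q[1],Q[0])).round(1),"r",np.hypot(*Q).round(4),"z72 mean",m.round(4),"dir",np.degrees(np.arctan2(e[1],e[0])).round(1), "radius72",np.hypot(*(m-C)).round(4),np.degrees(np.arctan2(*(m-C)[::-1])).round(1))
gd=G[:2]-C; print("green ang",np.degrees(np.arctan2(gd[1],gd[0])))
# window, deck
w=cv2.inRange(c,(250,250,250),(255,255,255)); cn=max(cv2.findContours(w,cv2.RETR_EXTERNAL,cv2.CHAIN_APPROX_NONE)[0],key=cv2.contourArea)
P=np.array([onz(i,*p[0],.045)[:2] for p in cn])*1000; print("window mm",cv2.minAreaRect(P.astype(np.float32)))
r_=((hsv[...,0]<8)|(hsv[...,0]>172))&(hsv[...,1]>130); r_[:, :400]=0; r_[:,480:]=0; r_[:210]=0;r_[250:]=0; y,x=np.nonzero(r_); print("red",len(x),x.min(),x.max(),y.min(),y.max())
W=cloud(i); print("tool yaw", np.degrees(np.arctan2(*T_tool(telemetry.state())[:2,2][::-1])))
pf=onz(i,*cu(557,318),.045); print("post foot",pf)
d=i["color"][150:240,310:420]; 
for ch in range(3): print(ch,d[...,ch].min(),np.percentile(d[...,ch],[50,90]))
q=cv2.inRange(c,(235,235,235),(254,254,254)); 
yy,xx=np.nonzero(q[165:225,340:400]); print("offwhite",len(xx),list(zip(xx+340,yy+165))[:60])
E
```

```text
green [ 0.62256994 -0.29907974  0.045     ] dial (0.5969614386558533, -0.2895127832889557) 0.03435618430376053 dist g 0.027337192168355496
454 [304.7 224.1] ang45 -175.3 r 0.0031 z72 mean [ 0.5853 -0.2877] dir -7.6 radius72 0.0118 171.4
9 [310.2 208.4] ang45 142.6 r 0.0268 z72 mean [ 0.5678 -0.2721] dir -38.6 radius72 0.034 149.3
8 [318.6 211.6] ang45 115.4 r 0.028 z72 mean [ 0.5764 -0.2637] dir 113.0 radius72 0.033 128.4
9 [323.4 218.9] ang45 88.2 r 0.0274 z72 mean [ 0.5885 -0.2617] dir -85.9 radius72 0.0291 106.9
13 [287.5 221.9] ang45 -127.3 r 0.0268 z72 mean [ 0.5725 -0.3074] dir 49.0 radius72 0.0303 -143.8
8 [324.5 227.5] ang45 60.4 r 0.0273 z72 mean [ 0.6004 -0.2651] dir -115.0 radius72 0.0247 82.0
8 [287.  230.5] ang45 -99.6 r 0.0278 z72 mean [ 0.5834 -0.3131] dir -102.6 radius72 0.0272 -120.0
9 [321.8 235.4] ang45 33.8 r 0.0279 z72 mean [ 0.6095 -0.2728] dir 29.4 radius72 0.0208 53.1
8 [290.8 238.1] ang45 -73.0 r 0.0285 z72 mean [ 0.5956 -0.313 ] dir -76.1 radius72 0.0235 -93.4
7 [298.  242.7] ang45 -46.8 r 0.0282 z72 mean [ 0.6058 -0.3067] dir -54.9 radius72 0.0193 -62.7
gre
[... 1137 characters left out ...]
.int64(352), np.int64(190)), (np.int64(351), np.int64(191)), (np.int64(350), np.int64(192)), (np.int64(351), np.int64(192)), (np.int64(350), np.int64(193)), (np.int64(350), np.int64(194)), (np.int64(349), np.int64(195)), (np.int64(350), np.int64(195)), (np.int64(349), np.int64(196)), (np.int64(388), np.int64(196)), (np.int64(388), np.int64(197)), (np.int64(349), np.int64(198)), (np.int64(387), np.int64(201)), (np.int64(387), np.int64(202)), (np.int64(398), np.int64(213)), (np.int64(396), np.int64(214)), (np.int64(340), np.int64(216)), (np.int64(391), np.int64(217)), (np.int64(341), np.int64(218)), (np.int64(342), np.int64(220)), (np.int64(343), np.int64(221)), (np.int64(344), np.int64(223))]
```

```bash
python3 - <<'E'
from h import *
from scipy.optimize import least_squares
i=load("w2.png"); c=i["color"]; C=np.array([.597,-.2895])
w=cv2.inRange(c,(190,190,190),(255,255,255)); w[:,:304]=0;w[:,321:]=0;w[:228]=0;w[242:]=0
yx=np.argwhere(w); P=np.array([onz(i,b,a,.072)[:2] for a,b in yx]); m=P.mean(0); e=np.linalg.svd(P-m,full_matrices=False)[2][0]
t=(P-m)@e; print(len(P),"ptr mean",m,"ends",(m+e*t.min()).round(4),(m+e*t.max()).round(4),"line ang",np.degrees(np.arctan2(e[1],e[0])),"from C",np.degrees(np.arctan2(*(m-C)[::-1])))
q=cv2.inRange(c,(235,235,235),(254,254,254)); yx=np.argwhere(q[165:225,340:400])+[165,340]
yx=yx[[(347<=b<=389 and a<205 and 178<a) for a,b in yx]]
for z in(.045,.060):
    P=np.array([onz(i,b,a,z)[:2] for a,b in yx]); r=least_squares(lambda s:np.hypot(*(P-s[:2]).T)-s[2],[.59,-.19,.03],loss="soft_l1",f_scale=.001); print(z,"dish",r.x,"rms",np.sqrt(np.mean(r.fun**2)))
for n,z in(("w1.png",.016),):
    i=load(n);c=i["color"];hsv=cv2.cvtColor(c,cv2.COLOR_RGB2HSV)
    b=cv2.inRange(hsv,(105,150,60),(125,255,255)); b[:,:290]=0;b[:60]=0;b[130:]=0;b[:,360:]=0
    cn=max(cv2.findContours(b,cv2.RETR_EXTERNAL,cv2.CHAIN_APPROX_NONE)[0],key=cv2.contourArea)
    P=np.array([onz(i,*p[0],.012)[:2] for p in cn])*1000; print("handle",cv2.minAreaRect(P.astype(np.float32)), cv2.fitLine(P.astype(np.float32),cv2.DIST_L2,0,.01,.01).ravel())
    l=cv2.inRange(hsv,(0,0,90),(180,90,255)); l[:,:255]=0;l[:95]=0;l[155:]=0;l[:,305:]=0
    cn=max(cv2.findContours(l,cv2.RETR_EXTERNAL,cv2.CHAIN_APPROX_NONE)[0],key=cv2.contourArea)
    P=np.array([onz(i,*p[0],.012)[:2] for p in cv2.convexHull(cn)]).astype(np.float32)*1000; print("lens",cv2.minEnclosingCircle(P))
E
```

```text
35 ptr mean [ 0.60479132 -0.28452817] ends [ 0.5966 -0.29  ] [ 0.6131 -0.279 ] line ang 33.60199153131408 from C 32.54294660987904
0.045 dish [ 0.59467847 -0.19161691  0.02739085] rms 0.0005682782173751865
0.06 dish [ 0.58962521 -0.1937868   0.02645326] rms 0.0005488179183005777
handle ((399.5977478027344, -173.0590362548828), (6.143646240234375, 74.2725601196289), 12.805130958557129) [ 2.5310385e-01 -9.6743912e-01  3.9989890e+02 -1.7417447e+02]
lens ((411.0970153808594, -256.2891845703125), 45.902462005615234)
```

Pointer is at about 33° and green at −20.5°, so it needs a turn of about −53.5° (clockwise). I'll put the jaws at 123°, above the knob.

```bash
python3 -m inch '[[[0.124,-0.005,-0.28,0.0229],[0.124,-0.005,-0.28,0.0229],[0.124,-0.005,-0.28,0.0229],[0.124,-0.005,-0.28,0.0229],[0.124,-0.005,-0.28,0.0229],[0.124,-0.005,-0.28,0.0229],[0.124,-0.005,-0.28,0.0229],[0,0,0,0],[0,0,0,0]]]' -0.1; python3 - <<'E'
from h import *
s=telemetry.state();T=T_tool(s);print(s["eef_pos"],np.degrees(np.arctan2(T[1,2],T[0,2])),T[:,1],s["joints"])
i=grab("wrist","w3.png")
for n,P in(("knobtop",[.597,-.2895,.072]),("green",[.6226,-.2991,.045])): print(n,proj(i,np.array(P)))
E
```

```text
t: 4.6
eef_pos: [0.6041, -0.296, 0.1553]
tool_rot: [-0.676, 0.683, 0.21, -0.18]
ft_force: [-0.1, -0.5, -0.2]
width: 0.0414
[ 0.60414009 -0.29601098  0.15533342] 122.02957647750232 [ 0.04269074  0.00209112 -0.99908615  0.        ] [ 0.43073646  0.55203498 -0.00628298  1.59963741 -0.01992607  0.95198556
  2.5669077 ]
knobtop [295.21550692 204.81738578]
green [269.42849319 213.86166041]
```

View pics/w3.png

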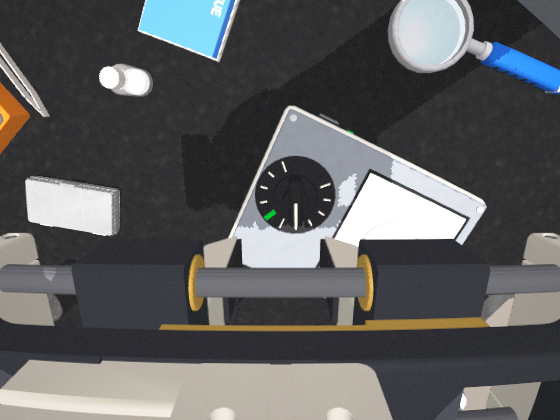

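The jaws line up with the bar (white pointer (295,205–230), centre as predicted at (295,205)), and the fingers are clear either side. Joint 7 is at its limit, so I'll turn back slightly and go down.

```bash
python3 -m inch '[[[-0.035,0.033,0,-0.006],[-0.035,0.033,-0.1,0],[0,0,-0.25,0],[0,0,-0.25,0],[0,0,-0.2,0],[0,0,0,0],[0,0,0,0]]]'; python3 - <<'E'
from h import *
s=telemetry.state();T=T_tool(s);print(s["eef_pos"],np.degrees(np.arctan2(T[1,2],T[0,2])),T[:3,1],s["joints"][6],s["ft_force"])
E
```

```text
t: 5.35
eef_pos: [0.5989, -0.2968, 0.0861]
tool_rot: [-0.67, 0.697, 0.196, -0.165]
ft_force: [0.8, -0.1, 0.7]
width: 0.0415
[ 0.59892886 -0.29675166  0.08611763] 119.48956052394011 [ 0.05201127 -0.02522904 -0.99832776] 2.5115895797475947 [ 0.79165832 -0.09955423  0.68512455]
```

```bash
python3 -m inch '[[[-0.02,0.07,0,0],[0,0,-0.1,0],[0,0,0,0]]]'; python3 - <<'E'
from h import *
s=telemetry.state();T=T_tool(s);print(s["eef_pos"],np.degrees(np.arctan2(T[1,2],T[0,2])),T[:3,1],s["joints"][6],s["ft_force"])
E
```

```text
t: 5.65
eef_pos: [0.5987, -0.2898, 0.0793]
tool_rot: [-0.668, 0.698, 0.197, -0.164]
ft_force: [0.2, 0.0, -0.2]
width: 0.0412
[ 0.59866238 -0.28975389  0.07934072] 119.52734469677313 [ 0.05619212 -0.02878944 -0.99800482] 2.498523508144511 [ 0.15361194  0.03399408 -0.22195344]
```

```bash
python3 -m inch '[[[-0.01,0,-0.12,0],[0,0,-0.12,0],[0,0,0,0]]]'; python3 - <<'E'
from h import *
s=telemetry.state();T=T_tool(s);print(s["eef_pos"],np.degrees(np.arctan2(T[1,2],T[0,2])),T[:3,1],s["joints"][6],s["ft_force"])
E
```

```text
t: 5.95
eef_pos: [0.5982, -0.2901, 0.0544]
tool_rot: [-0.668, 0.699, 0.198, -0.163]
ft_force: [-0.4, 0.3, -0.6]
width: 0.0411
[ 0.59816349 -0.29014998  0.05437635] 119.51501927431212 [ 0.05804124 -0.02948843 -0.99787857] 2.4987563561010147 [-0.43942172  0.2996886  -0.55235638]
```

```bash
python3 -m inch '[[[0,0,0.02,0],[0,0,0,0],[0,0,0,0],[0,0,0,0],[0,0,0,0],[0,0,0,0]]]' -1; python3 - <<'E'
from h import *
s=telemetry.state();T=T_tool(s);print(s["eef_pos"],np.degrees(np.arctan2(T[1,2],T[0,2])),T[:3,1],s["joints"][6],s["ft_force"],s["ft_torque"])
E
```

```text
t: 6.55
eef_pos: [0.5971, -0.2892, 0.0555]
tool_rot: [-0.669, 0.698, 0.197, -0.164]
ft_force: [0.4, -1.4, -1.1]
width: 0.0109
[ 0.59713423 -0.28917677  0.0555198 ] 119.49370609374341 [ 0.05540508 -0.02700833 -0.99809861] 2.4989488127122432 [ 0.4428776  -1.36614535 -1.05636158] [0.187451   0.11217806 0.02704297]
```

```bash
python3 -m inch '[[[0,0,0,-0.021],[0,0,0,-0.021],[0,0,0,-0.021],[0,0,0,-0.021],[0,0,0,-0.021],[0,0,0,-0.021],[0,0,0,0],[0,0,0,0]]]'; python3 - <<'E'
from h import *
s=telemetry.state();T=T_tool(s);print(s["eef_pos"],np.degrees(np.arctan2(T[1,2],T[0,2])),T[:3,1],s["joints"][6],s["ft_force"],s["ft_torque"],s["width"])
E
```

```text
t: 7.35
eef_pos: [0.597, -0.2898, 0.0555]
tool_rot: [-0.679, 0.719, -0.097, 0.117]
ft_force: [-1.3, -0.3, -0.8]
width: 0.011
[ 0.59701061 -0.28975135  0.05554361] 72.4982945244681 [ 0.01928661 -0.06025436 -0.99799671] 1.774388486823104 [-1.28898395 -0.2888319  -0.79089508] [ 0.41201426  0.09441619 -0.00379935] 0.011019752823050299
```

```bash
python3 -m inch '[[[0,0,0,-0.009],[0,0,0,0],[0,0,0,0]]]'; python3 -c "
from h import *
T=T_tool(telemetry.state());print(np.degrees(np.arctan2(T[1,2],T[0,2])))"; python3 -m inch '[[[0,0,0,0],[0,0,0,0],[0,0,0,0],[0,0,0,0]]]' -0.1; python3 -m inch '[[[0,0,0.1,0],[0,0,0.4,0],[0,0,0.5,0],[0,0,0.5,0],[-0.3,0,0.3,0],[-0.2,0,0.2,0],[0,0,0,0],[0,0,0,0]]]';  python3 - <<'E'
from h import *
s=telemetry.state();T=T_tool(s);print(s["eef_pos"],np.degrees(np.arctan2(T[1,2],T[0,2])),T[:3,1],s["joints"][6],s["ft_force"],s["width"])
i=grab("wrist","w4.png"); u,v=proj(i,np.array([.59,-.24,.05])); print(u,v)
u,v=int(u),int(v); c=i["color"][max(0,v-90):v+80,max(0,u-120):u+120]; print(max(0,u-120),max(0,v-90)); cv2.imwrite("pics/c5.png",cv2.resize(c,(0,0),fx=3.3,fy=3.3,interpolation=cv2.INTER_CUBIC)[:,:,::-1])
E
```

```text
t: 7.65
eef_pos: [0.597, -0.2898, 0.0555]
tool_rot: [-0.676, 0.716, -0.115, 0.134]
ft_force: [-1.3, 0.8, -0.7]
width: 0.0112
69.66872373195478
t: 8.05
eef_pos: [0.5981, -0.2912, 0.0566]
tool_rot: [-0.676, 0.716, -0.112, 0.134]
ft_force: [0.2, -0.6, 0.3]
width: 0.0377
t: 8.85
eef_pos: [0.5457, -0.2907, 0.2685]
tool_rot: [-0.675, 0.717, -0.11, 0.134]
ft_force: [-0.1, 0.2, 0.5]
width: 0.0414
[ 0.54565669 -0.29074892  0.26851753] 70.00209160567994 [ 0.02371777 -0.06380721 -0.99768036] 1.7227371025622638 [-0.14467122  0.18147487  0.45845017] 0.04138374624517959
342.4643271506866 192.84906517663504
222 102
```

View pics/c5.png

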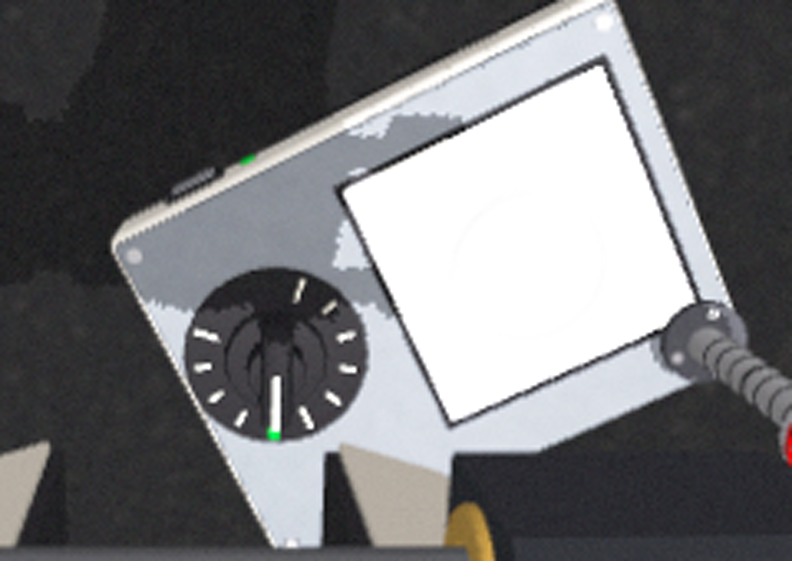

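The pointer now lies on the green mark ((275,380) → (275,435)). I'll check that with numbers, then measure the collar's red line, the dish and the magnifier.

```bash
python3 - <<'E'
from h import *
from scipy.optimize import least_squares
i=load("w4.png"); c=i["color"];hsv=cv2.cvtColor(c,cv2.COLOR_RGB2HSV)
w=cv2.inRange(c,(190,190,190),(255,255,255)); m=np.zeros_like(w); m[217:231,300:311]=1
yx=np.argwhere(w*m); P=np.array([onz(i,b,a,.072)[:2] for a,b in yx]); mm=P.mean(0); e=np.linalg.svd(P-mm,full_matrices=False)[2][0]
g=cv2.inRange(hsv,(45,120,60),(75,255,255)); g[:217]=0; y,x=np.nonzero(g);G=onz(i,x.mean(),y.mean(),.045)
C=np.array([.597,-.2895]); print("ptr line",np.degrees(np.arctan2(*e[::-1])),"ptr from C",np.degrees(np.arctan2(*(mm-C)[::-1])),"green",G,np.degrees(np.arctan2(*(G[:2]-C)[::-1])))
# dish
q=cv2.inRange(c,(225,225,225),(254,254,254)); yx=np.argwhere(q[155:210,352:412])+[155,352]
yx=np.array([p for p in yx if 20<np.hypot(p[1]-(222+530/3.3),p[0]-(102+262/3.3))<28])
for z in(.045,.060):
    P=np.array([onz(i,b,a,z)[:2] for a,b in yx]); r=least_squares(lambda s:np.hypot(*(P-s[:2]).T)-s[2],[.59,-.19,.03],loss="soft_l1",f_scale=.0005); print(z,len(P),"dish",r.x,np.sqrt(np.mean(r.fun**2)))
# red line
def red(im,box):
    h=cv2.cvtColor(im["color"],cv2.COLOR_RGB2HSV); r=(((h[...,0]<10)|(h[...,0]>170))&(h[...,1]>70)).astype(np.uint8); k=np.zeros_like(r);k[box[1]:box[3],box[0]:box[2]]=1; return np.argwhere(r*k)[:,::-1]
s=load("scene0.png");d=load("side0.png")
rs=red(s,(275,175,300,200)); rd=red(d,(270,200,295,230)); print("scene red",rs.tolist(),"side red",rd.tolist())
ax=np.array([.6425,-.1373])
# each camera sees near rim point: axis + 13.5mm toward camera
for n,im,r in(("scene",s,rs),("side",d,rd)):
    o=im["c2w"][:3,3]; t=o[:2]-ax; t/=np.linalg.norm(t); pt=ax+.0135*t; 
    u=(r[:,0].min()+r[:,0].max())/2; sel=r[abs(r[:,0]-u)<=2]; v=sel[:,1].mean()
    O,D=ray(im,u,v); k=((pt-O[:2])@t)/(D[:2]@t); print(n,u,v,(O+D*k).round(4),pt.round(4))
E
```

```text
ptr line -21.489015709911275 ptr from C -20.81042177516642 green [ 0.62669741 -0.30050431  0.045     ] -20.332073152009052
0.045 81 dish [ 0.59449715 -0.19167724  0.02736528] 0.0006938488353038799
0.06 81 dish [ 0.58984346 -0.19428557  0.02628261] 0.0006663582224136067
scene red [[283, 187], [284, 187], [285, 187], [286, 187], [287, 187], [288, 187], [289, 187], [290, 187], [286, 188], [287, 188]] side red [[285, 216], [276, 217], [277, 217], [278, 217], [285, 217], [277, 218], [278, 218], [279, 218], [280, 218], [281, 218]]
scene 286.5 187.33333333333334 [ 0.6318 -0.146   0.1432] [ 0.6305 -0.1434]
side 280.5 218.0 [ 0.6544 -0.1438  0.1412] [ 0.655  -0.1425]
```

```bash
python3 -m inch '[[[-0.078,0.06,-0.035,-0.0233],[-0.078,0.06,-0.035,-0.0233],[-0.078,0.06,-0.035,-0.0233],[-0.078,0.06,-0.035,-0.0233],[-0.078,0.06,-0.035,-0.0233],[-0.078,0.06,-0.035,-0.0233],[-0.078,0.06,-0.035,-0.0233],[-0.078,0.06,-0.035,-0.0233],[-0.078,0.06,-0.035,-0.0233],[-0.078,0.06,-0.035,-0.0233],[-0.078,0.06,-0.035,-0.0233],[-0.078,0.06,-0.035,-0.0233],[-0.078,0.06,-0.035,-0.0233],[-0.078,0.06,-0.035,-0.0233],[-0.078,0.06,-0.035,-0.0233],[-0.078,0.06,-0.035,-0.0233],[-0.078,0.06,-0.035,-0.0233],[-0.078,0.06,-0.035,-0.0233],[-0.078,0.06,-0.035,-0.0233],[-0.078,0.06,-0.035,-0.0233]]]'; python3 - <<'E'
from h import *
s=telemetry.state();T=T_tool(s);print(s["eef_pos"],np.degrees(np.arctan2(T[1,2],T[0,2])),"tilt jaws",T[2,2],"tilt x",T[2,0],s["joints"].round(3))
S=load("scene0.png");d=load("side0.png"); print(tri(ray(S,295.3,223.4),ray(d,257.6,234)))
E
```

```text
t: 10.9
eef_pos: [0.3855, -0.1571, 0.1676]
tool_rot: [-0.091, 0.054, 0.732, -0.673]
ft_force: [-0.6, -0.5, -0.1]
width: 0.0413
[ 0.38550831 -0.15705031  0.1676066 ] -101.96916753221213 tilt jaws -0.07753295102136024 tilt x 0.06047663441364026 [-0.383  0.25   0.869  2.14  -0.309  0.943 -1.104]
(array([ 0.59613737, -0.19227236,  0.04870037]), np.float64(0.0002750504393600094))
```

```bash
python3 -m inch '[[[0,0,0.05,-0.0233],[0,0,0.05,-0.0233],[0,0,0.05,-0.0233],[0,0,0.05,-0.0233],[0,0,0,-0.0233],[0,0,0,-0.0233],[0,0,0,-0.0233],[0,0,0,0],[0,0,0,0]]]'; python3 - <<'E'
from h import *
s=telemetry.state();T=T_tool(s);print(s["eef_pos"],np.degrees(np.arctan2(T[1,2],T[0,2])),"tilt jaws",T[2,2],"tilt x",T[2,0],s["joints"].round(3))
i=grab("wrist","w5.png")
for P in([.413,-.26,.01],[.39,-.171,.01]): print(proj(i,np.array(P)))
E
```

```text
t: 11.8
eef_pos: [0.3827, -0.1541, 0.1805]
tool_rot: [-0.421, 0.407, 0.603, -0.541]
ft_force: [0.4, 0.5, 0.5]
width: 0.0414
[ 0.3826668  -0.15406763  0.18048376] -161.92214024882153 tilt jaws -0.05913767934255487 tilt x 0.06649146955088381 [-0.613  0.19   1.118  2.197 -0.335  0.897 -2.111]
[295.68362172  64.8162256 ]
[288.85087623 161.12347498]
```

View pics/w5.png

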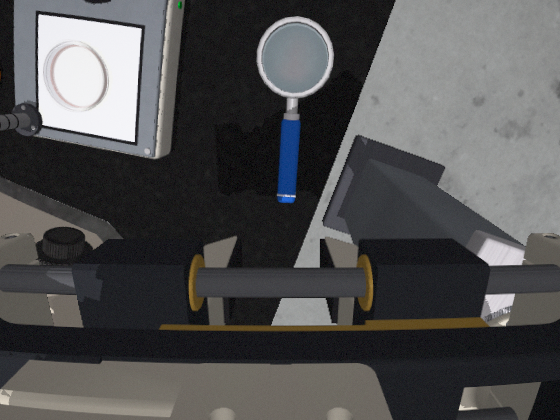

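The magnifier lies clear: lens (295,57), handle (289,115)–(287,202).

```bash
python3 - <<'E'
from h import *
i=load("w5.png"); c=i["color"];hsv=cv2.cvtColor(c,cv2.COLOR_RGB2HSV)
b=cv2.inRange(hsv,(100,130,50),(130,255,255)); b[:100]=0;b[215:]=0;b[:,:265]=0;b[:,:][:,315:]=0
cn=max(cv2.findContours(b,cv2.RETR_EXTERNAL,cv2.CHAIN_APPROX_NONE)[0],key=cv2.contourArea)
P=np.array([onz(i,*p[0],.014)[:2] for p in cn]).astype(np.float32)*1000; (cx,cy),wh,a=cv2.minAreaRect(P); print("handle",cx,cy,wh,a)
l=cv2.inRange(hsv,(0,0,70),(180,255,255)); l[:5]=0;l[103:]=0;l[:,:250]=0;l[:,342:]=0
l=cv2.morphologyEx(l,cv2.MORPH_OPEN,cv2.getStructuringElement(cv2.MORPH_ELLIPSE,(21,21)))
cn=max(cv2.findContours(l,cv2.RETR_EXTERNAL,cv2.CHAIN_APPROX_NONE)[0],key=cv2.contourArea)
P=np.array([onz(i,*p[0],.012)[:2] for p in cn]).astype(np.float32)*1000; L,r=cv2.minEnclosingCircle(P); print("lens",L,r,P.mean(0))
d=np.array([cx,cy])-L; print("dist",np.hypot(*d),"dir",np.degrees(np.arctan2(*d[::-1])), "grip",np.array(L)+92*d/np.hypot(*d))
# dish bright in this view
E
```

```text
handle 391.69329833984375 -174.65936279296875 (19.142620086669922, 75.59412384033203) 14.698949813842773
lens (415.89764404296875, -264.8006591796875) 36.520263671875 [ 415.94785 -265.84906]
dist 93.3343648673663 dir 105.03027539183762 grip [ 392.03933839 -175.94807761]
```

```bash
python3 -m inch '[[[0,0,0,-0.0233],[0,0,0,-0.0233],[0,0,0,-0.0233],[0,0,0,-0.0233],[0,0,0,-0.0233],[0,0,0,0]]]'; python3 - <<'E'
from h import *
s=telemetry.state();T=T_tool(s);print(s["eef_pos"],np.degrees(np.arctan2(T[1,2],T[0,2])),"tilt jaws",T[2,2],"tilt x",T[2,0],s["joints"].round(3))
E
```

```text
t: 12.45
eef_pos: [0.3841, -0.1537, 0.1802]
tool_rot: [-0.587, 0.598, 0.414, -0.354]
ft_force: [0.1, -0.2, -0.1]
width: 0.0416
[ 0.3841176  -0.15373761  0.1801826 ] 155.7737031255159 tilt jaws -0.05975068716939175 tilt x 0.06302239976544793 [-0.924  0.415  1.55   2.243 -0.621  0.938 -2.56 ]
```

```bash
python3 -m inch '[[[0,0,0,-0.0233],[0,0,0,-0.0233],[0,0,0,0]]]'; python3 - <<'E'
from h import *
s=telemetry.state();T=T_tool(s);print(s["eef_pos"],np.degrees(np.arctan2(T[1,2],T[0,2])),"tilt jaws",T[2,2],"tilt x",T[2,0],s["joints"].round(3))
E
```

```text
t: 12.75
eef_pos: [0.3927, -0.1674, 0.1557]
tool_rot: [-0.636, 0.643, 0.33, -0.27]
ft_force: [-0.8, -0.7, -0.9]
width: 0.0415
[ 0.39271979 -0.16736443  0.15566463] 140.1708976045309 tilt jaws -0.04586660746884258 tilt x 0.07320980397933596 [-0.798  0.664  1.555  2.241 -0.889  1.05  -2.568]
```

```bash
python3 -m inch '[[[0,0,0.2,-0.0233],[0,0,0.1,-0.0233],[0,0,0,0]]]'; python3 - <<'E'
from h import *
s=telemetry.state();T=T_tool(s);print(s["eef_pos"],np.degrees(np.arctan2(T[1,2],T[0,2])),"tilt jaws",T[2,2],"tilt x",T[2,0],s["joints"].round(3))
E
```

```text
t: 13.05
eef_pos: [0.3912, -0.2, 0.1321]
tool_rot: [0.675, -0.667, -0.261, 0.178]
ft_force: [-1.2, 0.4, -0.0]
width: 0.0411
[ 0.39123479 -0.19998821  0.13213545] 126.1065427242906 tilt jaws -0.026599412516735976 tilt x 0.11387837619131833 [-0.637  0.845  1.559  2.241 -1.09   1.175 -2.568]
```

```bash
python3 -m inch '[[[0,0.03,0.05,0.0213],[0,0.03,0.05,0.0213],[0,0.03,0,0.0213],[0,0.03,0,0.0213],[0,0.03,0,0.0213],[0,0.03,0,0.0213],[0,0.03,0,0.0213],[0,0.03,0,0.0213],[0,0,0,0.0213],[0,0,0,0],[0,0,0,0]]]' 0; python3 - <<'E'
from h import *
s=telemetry.state();T=T_tool(s);print(s["eef_pos"],np.degrees(np.arctan2(T[1,2],T[0,2])),"tilt jaws",T[2,2],"tilt x",T[2,0],s["joints"].round(3))
E
```

```text
t: 14.15
eef_pos: [0.3947, -0.1691, 0.1587]
tool_rot: [-0.42, 0.366, 0.626, -0.546]
ft_force: [0.4, 0.4, 0.1]
width: 0.0462
[ 0.39466097 -0.16910264  0.15871437] -157.93437544111228 tilt jaws -0.051790307473858155 tilt x 0.12607654606480306 [-0.611  0.578  1.36   2.138 -0.756  1.117 -1.587]
```

```bash
python3 -m inch '[[[0,-0.02,-0.2,-0.01],[0,-0.02,-0.2,-0.01],[-0.02,-0.02,-0.2,0],[0,0,-0.2,0],[0,0,-0.2,0],[0,0,-0.15,0],[0,0,0,0],[0,0,0,0]]]' 0; python3 - <<'E'
from h import *
s=telemetry.state();T=T_tool(s);print(s["eef_pos"],np.degrees(np.arctan2(T[1,2],T[0,2])),"tilt jaws",T[2,2],"tilt x",T[2,0],s["joints"].round(3))
E
```

```text
t: 14.95
eef_pos: [0.3951, -0.1748, 0.0459]
tool_rot: [-0.452, 0.41, 0.602, -0.514]
ft_force: [-0.5, 0.2, 0.6]
width: 0.0458
[ 0.39507551 -0.1748459   0.04594824] -165.597521877995 tilt jaws -0.06170391980201265 tilt x 0.12307981542095053 [-0.404  0.737  1.11   2.215 -1.039  0.945 -1.482]
```

```bash
python3 -m inch '[[[-0.03,-0.01,-0.2,0],[0,0,-0.15,0],[0,0,-0.04,0],[0,0,0,0],[0,0,0,0]]]' 0; python3 - <<'E'
from h import *
s=telemetry.state();T=T_tool(s);print(s["eef_pos"],np.degrees(np.arctan2(T[1,2],T[0,2])),"tilt jaws",T[2,2],"tilt x",T[2,0],s["ft_force"])
E
```

```text
t: 15.45
eef_pos: [0.3957, -0.1773, 0.011]
tool_rot: [-0.449, 0.413, 0.603, -0.514]
ft_force: [0.6, -0.6, 1.0]
width: 0.046
[ 0.39566003 -0.17728473  0.01097476] -165.55286379664213 tilt jaws -0.0681713983127154 tilt x 0.1183311785884511 [ 0.57492561 -0.58444311  1.00523438]
```

```bash
python3 -m inch '[[[-0.04,0,-0.05,0],[0,0,0,0],[0,0,0,0]]]' 0;  python3 -m inch '[[[0,0,0,0],[0,0,0,0],[0,0,0,0],[0,0,0,0],[0,0,0,0],[0,0,0,0]]]' -1; python3 - <<'E'
from h import *
s=telemetry.state();T=T_tool(s);print(s["eef_pos"],np.degrees(np.arctan2(T[1,2],T[0,2])),"tilt jaws",T[2,2],"tilt x",T[2,0],s["ft_force"],s["width"])
E
```

```text
t: 15.75
eef_pos: [0.3924, -0.1776, 0.0071]
tool_rot: [-0.448, 0.413, 0.604, -0.514]
ft_force: [0.6, 0.7, 0.4]
width: 0.0459
t: 16.35
eef_pos: [0.3926, -0.1777, 0.0075]
tool_rot: [-0.448, 0.413, 0.604, -0.514]
ft_force: [-0.3, -0.0, 0.7]
width: 0.0186
[ 0.39257373 -0.1777088   0.00746517] -165.5155472429266 tilt jaws -0.07062803502382539 tilt x 0.11683700331525027 [-0.30972769 -0.04346478  0.72903173] 0.01862096181438787
```

```bash
python3 -m inch '[[[0,0,0.1,0],[0,0,0.2,0],[0,0,0.3,0],[0,0,0.3,0],[0,0,0.3,0],[0,0,0.3,0],[0,0,0.2,0],[0,0,0,0],[0,0,0,0],[0,0,0,0]]]'; cat > lens.py <<'E'
from h import *
import sys
def measure(fn):
    s=telemetry.state();T=T_tool(s);print("tcp",s["eef_pos"].round(4),"yaw",np.degrees(np.arctan2(T[1,2],T[0,2])).round(1),"tilt jaws",T[2,2].round(3),"x",T[2,0].round(3),"w",s["width"].round(4),"j",s["joints"].round(2))
    i=grab("wrist",fn); W=cloud(i)
    x=T[:3,0]; g=s["eef_pos"]-.004*T[:3,1]; e=-np.cross([0,0,1],T[:3,2]); e/=np.linalg.norm(e)
    if e@(i["c2w"][:3,3]-g)<0: e=-e
    L0=g+.092*e
    c=cv2.cvtColor(i["color"],cv2.COLOR_RGB2HSV)
    d=np.linalg.norm((W-L0)[...,:2],axis=-1); m=(np.abs(W[...,2]-L0[2])<.025)&(d<.045)
    P=W[m]; print("n",m.sum(),"L0",L0.round(4),"mean",P.mean(0).round(4))
    # handle
    return i,W,P,m,L0,e
def plane(P):
    k=np.ones(len(P),bool)
    for _ in range(8):
        q=P[k].mean(0); n=np.linalg.svd(P[k]-q,full_matrices=False)[2][2]; n*=np.sign(n[2]); r=(P-q)@n; k=abs(r)<max(.0015,1.5*np.std(r[k]))
    return q,n,k
if __name__=="__main__":
    i,W,P,m,L0,e=measure(sys.argv[1]); q,n,k=plane(P); print("plane",q.round(4),"n",n.round(3),"inl",k.sum(),"tilt",np.degrees(np.arccos(n[2])).round(2))
    v=np.argwhere(m); print("px",v.min(0),v.max(0)); pts=P[k]; C,r=cv2.minEnclosingCircle(pts[:,:2].astype(np.float32)); print("circ",C,r,"roll",n@np.cross(e,[0,0,1]).round(3),"pitch",(n@e).round(3))
E
python3 lens.py w6.png
```

```text
t: 17.35
eef_pos: [0.3879, -0.1767, 0.1854]
tool_rot: [-0.452, 0.413, 0.603, -0.512]
ft_force: [-0.0, 0.3, -2.1]
width: 0.019Traceback (most recent call last):
  File "lens.py", line 20, in <module>
    i,W,P,m,L0,e=measure(sys.argv[1]); q,n,k=plane(P); print("plane",q.round(4),"n",n.round(3),"inl",k.sum(),"tilt",np.degrees(np.arccos(n[2])).round(2))
                 ~~~~~~~^^^^^^^^^^^^^
  File "lens.py", line 4, in measure
    s=telemetry.state();T=T_tool(s);print("tcp",s["eef_pos"].round(4),"yaw",np.degrees(np.arctan2(T[1,2],T[0,2])).round(1),"tilt jaws",T[2,2].round(3),"x",T[2,0].round(3),"w",s["width"].round(4),"j",s["joints"].round(2))
                                                                                                                                                                               ^^^^^^^^^^^^^^^^
AttributeError: 'float' object has no attribute 'round'
```

```bash
sed -i 's/s\["width"\].round(4)/s["width"]/' lens.py; python3 lens.py w6.png
```

```text
tcp [ 0.3879 -0.1767  0.1854] yaw -165.8 tilt jaws -0.067 x 0.122 w 0.01901009546448325 j [-0.67  0.54  1.46  2.14 -0.73  1.14 -1.71]
n 22701 L0 [ 0.4103 -0.2664  0.1893] mean [ 0.41   -0.2635  0.1898]
plane [ 0.4107 -0.2657  0.1891] n [ 0.002 -0.029  1.   ] inl 12256 tilt 1.68
px [  0 195] [173 365]
circ (0.4077540338039398, -0.2590176463127136) 0.03723502159118652 roll 0.005231122936954646 pitch 0.029
```

View pics/w6.png

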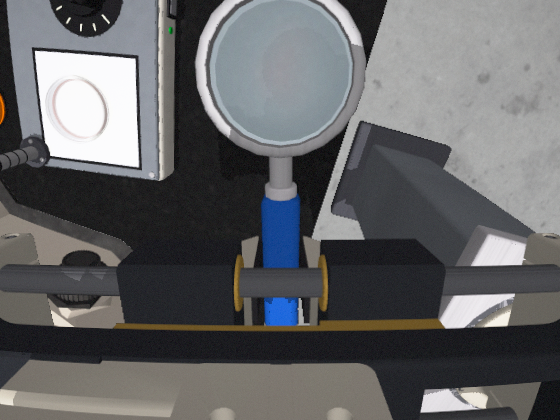

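The magnifier hangs from the grip: lens (281,70), rim level, handle between the pads at (281,270). I'll separate rim and glass in the depth to get its height, then plan the final move.

```bash
cat > rim.py <<'E'
from h import *
from scipy.optimize import least_squares
import sys
def rim(i,e=None):
    T=i.get("T"); W=cloud(i); hsv=cv2.cvtColor(i["color"],cv2.COLOR_RGB2HSV)
    zr=np.nanmedian(W[60:80,270:290,2])
    m=(np.abs(W[...,2]-zr)<.02); m[175:]=0
    n,l,s,ct=cv2.connectedComponentsWithStats(m.astype(np.uint8)); k=1+np.argmax(s[1:,4]); m=(l==k)
    P=W[m]; c0=np.median(P[:,:2],0)
    # outer rim: hi points
    for _ in range(5):
        d=np.hypot(*(P[:,:2]-c0).T); R_=P[(d>.0315)&(d<.0355)&(P[:,2]>zr-.004)]
        q=R_.mean(0); A=np.c_[R_[:,:2]-c0,np.ones(len(R_))]; co=np.linalg.lstsq(A,R_[:,2],rcond=None)[0]
        for _ in range(4):
            r=R_[:,2]-A@co; kk=abs(r)<.002; co=np.linalg.lstsq(A[kk],R_[kk,2],rcond=None)[0]
        # outline on the rim-top plane
        cn=max(cv2.findContours(m.astype(np.uint8),cv2.RETR_EXTERNAL,cv2.CHAIN_APPROX_NONE)[0],key=cv2.contourArea)[:,0]
        cn=cn[(cn[:,1]>1)&(cn[:,1]<145)]; B=np.array([onz(i,u,v,co[2]-.003)[:2] for u,v in cn])
        f=least_squares(lambda x:np.hypot(*(B-x[:2]).T)-x[2],[*c0,.036],loss="soft_l1",f_scale=.0005); c0=f.x[:2]
    n=np.array([-co[0],-co[1],1]); print("rim top z",co[2].round(4),"slope",co[:2].round(3),"inl",kk.sum(),len(R_),"centre",c0.round(4),"r",f.x[2].round(4))
    d=np.hypot(*(P[:,:2]-c0).T); g=P[d<.01]; print("glass z mid",np.median(g[:,2]).round(4), "lens centre est z", (co[2]-.008).round(4))
    return c0,co
if __name__=="__main__": rim(load(sys.argv[1]))
E
python3 rim.py w6.png
python3 - <<'E'
from h import *
i=load("w5.png"); c=i["color"]
# dish in w5: manual edge points (left/right/top/bottom outline at lid top plane)
W=cloud(i)
print("bench z check",np.nanmedian(W[150:200,200:260,2]), "deck z", np.nanmedian(W[120:150,150:160,2]),"window z",np.nanmedian(W[100:135,110:135,2]),"dish",np.nanmedian(W[65:85,65:90],axis=(0,1)))
for z in(.045,.06):
    print(onz(i,77,76,z))
E
```

```text
rim top z 0.1935 slope [-0.001  0.011] inl 3482 3517 centre [ 0.4106 -0.2643] r 0.0357
glass z mid 0.1904 lens centre est z 0.1855
bench z check 0.0008939845960069803 deck z 0.04459793818768887 window z 0.04607726467019335 dish [ 0.58711816 -0.19501546  0.0603033 ]
[ 0.59757828 -0.19160234  0.045     ]
[ 0.58727193 -0.19375581  0.06      ]
```

```bash
python3 - <<'E'
from h import *
for fn in("w5.png","w6.png"):
    i=load(fn); c=i["color"].min(2); m=((c<247)&(c>150)).astype(np.uint8)
    y0,y1=(35,115) if fn[1]=="5" else (65,148)
    k=np.zeros_like(m);k[y0:y1,40:116]=1;m*=k
    n,l,s,ct=cv2.connectedComponentsWithStats(m); b=1+np.argmax(s[1:,4]); print(fn,s[b]); 
    h=cv2.convexHull(np.argwhere(l==b)[:,::-1].astype(np.int32))[:,0]
    E=cv2.fitEllipse(h.astype(np.float32)); print("hull ellipse",E)
    W=cloud(i); w=W[l==b]; print("z pct",np.nanpercentile(w[:,2],[5,50,95]))
    top=np.nan_to_num(W[...,2])>.0575; t=np.zeros_like(m); t[y0:y1,40:116]=1; P=W[top&(t>0)]; P=P[P[:,2]<.066]
    print("lid top n",len(P),"circle",cv2.minEnclosingCircle(P[:,:2].astype(np.float32)),P.mean(0), np.percentile(P[:,:2],[1,99],axis=0).mean(0))
E
```

```text
w5.png [  40   35   76   80 5997]
hull ellipse ((77.74842834472656, 74.25165557861328), (107.08197784423828, 109.98835754394531), 172.98187255859375)
z pct [0.04528188 0.05951604 0.06130354]
lid top n 3609 circle ((0.592616617679596, -0.19269652664661407), 0.03096736967563629) [ 0.59153967 -0.19312187  0.06024787] [ 0.59212403 -0.19248822]
w6.png [  45   75   65   68 1364]
hull ellipse ((76.74528503417969, 108.34693145751953), (60.47220993041992, 71.28125762939453), 142.5653839111328)
z pct [0.0492547  0.05999991 0.06135631]
lid top n 3276 circle ((0.5924672484397888, -0.19242464005947113), 0.030761705711483955) [ 0.59154394 -0.19331348  0.06022404] [ 0.59211185 -0.1927115 ]
```

```bash
python3 -m inch '[[[0.03,-0.03,0,0.0236],[0.03,-0.03,0,0.0236],[0.03,-0.03,0,0.0236],[0.03,-0.03,0,0.0236],[0.03,-0.03,0,0.0236],[0.03,-0.03,0,0.0236],[0.03,-0.03,0,0.0236],[0.03,-0.03,0,0.0236],[0.03,-0.03,0,0.0236],[0.03,-0.03,0,0.0236],[0,0,0,0],[0,0,0,0],[0,0,0,0]]]'; python3 lens.py w7.png | head -1; python3 rim.py w7.png; python3 - <<'E'
from h import *
for fn,b in(("w2.png",(430,215,462,250)),("w4.png",(450,210,480,260)),("w5.png",(0,90,50,140))):
    i=load(fn);h=cv2.cvtColor(i["color"],cv2.COLOR_RGB2HSV); r=((h[...,0]<8)|(h[...,0]>172))&(h[...,1]>130); k=np.zeros_like(r);k[b[1]:b[3],b[0]:b[2]]=1
    P=cloud(i)[r&k]; d=np.hypot(*(P[:,:2]-[.6425,-.1373]).T); P=P[(d<.018)]
    if len(P): print(fn,len(P),np.nanpercentile(P[:,2],[10,50,90]),P[:,:2].mean(0))
E
```

```text
t: 18.7
eef_pos: [0.4089, -0.205, 0.1732]
tool_rot: [0.01, -0.115, 0.72, -0.684]
ft_force: [-1.0, -0.4, -0.9]
width: 0.0185
tcp [ 0.4089 -0.205   0.1732] yaw -80.1 tilt jaws -0.064 x 0.144 w 0.018512767978717908 j [-0.41  0.46  1.01  1.98 -0.38  1.09 -0.61]
rim top z 0.1794 slope [-0.029 -0.005] inl 3442 3478 centre [ 0.4977 -0.1894] r 0.0357
glass z mid 0.1763 lens centre est z 0.1714
w2.png 58 [0.14337702 0.14485172 0.14677768] [ 0.63299041 -0.14348138]
w4.png 81 [0.14314414 0.14501149 0.1462021 ] [ 0.63389909 -0.14592554]
```

```bash
python3 -m inch '[[[0.15,-0.01,0,0],[0.2,-0.01,0,0],[0.2,-0.01,0,0],[0.2,0,0,0],[0.15,0,0,0],[0.05,0,-0.05,0],[0,0,-0.05,0],[0,0,0,0],[0,0,0,0],[0,0,0,0]]]'; python3 lens.py w8.png | head -1; python3 rim.py w8.png
```

```text
t: 19.75
eef_pos: [0.5013, -0.2081, 0.1602]
tool_rot: [0.001, -0.111, 0.722, -0.683]
ft_force: [-0.1, 0.3, -1.5]
width: 0.0182
tcp [ 0.5013 -0.2081  0.1602] yaw -81.2 tilt jaws -0.066 x 0.15 w 0.018226703656921424 j [-0.32  0.63  0.92  1.77 -0.49  1.17 -0.64]
rim top z 0.1658 slope [-0.036 -0.005] inl 3417 3448 centre [ 0.5903 -0.1941] r 0.0357
glass z mid 0.1626 lens centre est z 0.1578
```

```bash
python3 -m inch '[[[0.02,0.01,-0.05,0],[0.01,0,-0.05,0],[0,0,-0.03,0],[0,0,0,0],[0,0,0,0],[0,0,0,0],[0,0,0,0]]]'; python3 lens.py w9.png | head -1; python3 rim.py w9.png; python3 - <<'E'
from h import *
for n in("scene","side"): grab(n,n+"9.png")
s=load("scene9.png");d=load("side9.png")
a=cv2.resize(s["color"][150:260,235:365],(400,338),interpolation=cv2.INTER_CUBIC); b=cv2.resize(d["color"][170:280,190:320],(400,338),interpolation=cv2.INTER_CUBIC)
cv2.imwrite("pics/c6.png",np.hstack([a,b])[:,:,::-1])
E
```

```text
t: 20.5
eef_pos: [0.5043, -0.2071, 0.1465]
tool_rot: [0.001, -0.11, 0.722, -0.683]
ft_force: [-0.9, 0.0, -1.1]
width: 0.0187
tcp [ 0.5043 -0.2071  0.1465] yaw -81.2 tilt jaws -0.066 x 0.149 w 0.018749336038797935 j [-0.32  0.65  0.91  1.78 -0.5   1.15 -0.63]
rim top z 0.1521 slope [-0.034 -0.004] inl 3419 3458 centre [ 0.5932 -0.1931] r 0.0357
glass z mid 0.149 lens centre est z 0.1441
```

View pics/c6.png

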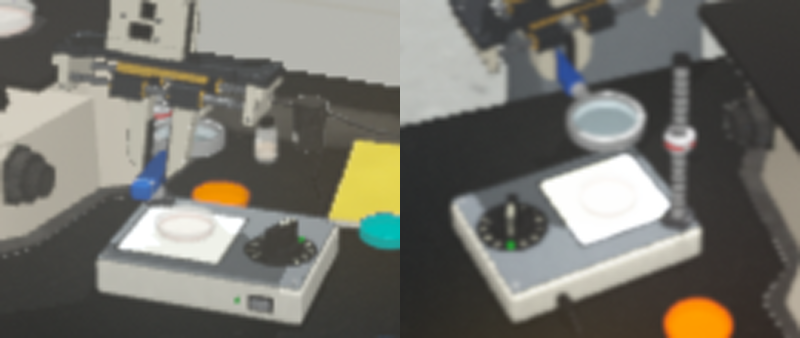

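Last view: the lens hangs over the dish, clear of the post and collar. In the side half the lens is at (606,120), the dish at (608,198), and the red line at (680,145). The pointer is still on green. The collar's red line measures 0.141–0.145 m depending on the camera, and the lens is at 0.144 m, so I'm handing in.

```bash
python3 -c "
from h import *
s=telemetry.state(); print(s['t'],abs(s['joint_velocities']).max(),s['width']); print(workorder.finish_job())"
```

```text
20.65 0.001703032412381975 0.01882744604384007
the job is handed in; nothing more can be done
None
```

I turned the knob to the green mark and let it go. I then gripped the magnifier by its handle and handed in at 20.65 s with the lens held over the dish. The hand-in reports no verdict.

Last checks:
- **Knob:** the pointer line measured −21° against −20° for the green mark, about 0.02 rad off. It was still on green in the last side view.
- **Lens position:** it was at (0.593, −0.193, 0.144) m. The dish's lid centre from depth was (0.592, −0.193) m, so they agree within about 1–2 mm. Other views put the dish up to about 4 mm away, still inside the 12 mm limit.
- **Lens height:** the cameras disagreed on the red line: 0.141 m (side), 0.143 m (scene) and 0.145 m (wrist). The lens is within 3 mm of each, against a limit of 7 mm.
- **Level and grip:** the lens tilt was about 0.034 rad, mostly droop. The arm was still, with the fingers closed at 18.8 mm on the 19 mm handle.
- **Clearance:** the lens hung clear of the post, collar and dish in the last views.

The tool picked up a small tilt of its own (0.07–0.15 rad) after joint 7 reached its limit, and my attempt to remove it failed. The lens itself stayed level. I did not re-measure the bystanders, dish or collar at the end, but nothing on the light base looked moved in the last view.

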